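# Load the reflectance standards into the scanning reader by shade

### The arm

A 6-joint arm with a two-finger parallel gripper is mounted at the origin on a cart in front of the work surface, level with it; the furniture and walls round the work are solid. World frame = base frame: x ahead of the robot, y to its left, z up, the work surface at z = 0. Lengths are in mm, angles in rad, forces in N, time in s.
With the tool pointing down it reaches from about 350 to 775 mm from the base axis. Payload 7.3 kg.
Tool frame: the origin (TCP) lies at the very end of the fingers, on their centre line; the grasp point (between the pads) lies 19 mm behind it; z points along the fingers, y is the line along which they close (so a half turn about z gives the same grasp; the last joint's range is limited). The gripper opens to 92 mm and grips with 3 to 60 N. Pads are 19 mm wide; open, the fingers measure 130 mm over their backs; the gripper's body (75 mm by 190 mm) begins 47 mm behind the grasp point.
Start: joints at [-1.275, 0.342, 1.524, -0, 1.275, -0.146], TCP at [224.497, -474.601, 226.741] pointing down, gripper open.
Joint ranges: [-2.53, 2.53], [-0.77, 2.02], [0.04, 2.7], [-1, 4.14], [0.28, 2.66], [-3.11, 3.11]. Speed limits (rad/s): [2.57, 2.57, 3.14, 3.14, 3.14, 3.14].

### API

Orientations are given as [roll, pitch, yaw] about the fixed x, y, z axes, in that order (R = Rz(yaw) Ry(pitch) Rx(roll)).
In Python, from plant import * gives the robot as it stands.
- The arm moves only by the tool arm_command, never from a script. Its arguments are lists of equal length, an entry for each row: "gripper": the finger opening in mm, from 0 to 91.8; "dp": the shift along the tool's x, y, z in units of 25 mm (1.0 is 25 mm), a list of three; "twist": the turn about the tool's z in units of 5 degrees (1.0 is 5 degrees). A call has exactly 5 rows; each row shifts and turns the commanded pose from where the row before left it, along the tool's axes as they then stand; what a row does not reach is not made up. A row lasts 1/8 s, in which the tool goes at most 62.5 mm and 10.7 degrees, less where a joint would pass 70% of its speed; a pose out of reach is approached as far as the arm can. A call is refused whole if a number of a shift passes 1 or a number of a turn 1, either way. A call with a gripper value outside its range is refused whole. The fingers move at their own pace and stop on an object; the grip force is fixed at half the most. Time passes only in rows, so rows that do not move let the fingers close, or fill a call up. It gives the time, the measured TCP pose, the force, the opening and the grip force at its end, in the units of the state.
- get_obs(): the state, without advancing time (a new reading comes with each control period).
- capture(name): name is "scene" or "top" or "wrist"; returns the picture (400x640x3 uint8, red, green, blue); there is no depth.
- get_calibration(name): a dict with "mtx" (3x3 intrinsics, pixels), "position" and "attitude" of the camera in the world; the wrist camera has in their place "mount" (4x4, takes a point from camera to tool coordinates, whose origin is the TCP and whose axes are the flange's). Camera axes: x right, y down, z forward; pixel columns grow to the right and rows downward; lengths in mm; the calibration is good to about 2 mm. A picture is of the moment at which its call begins: read the wrist's pose just before it. get_calibration takes no time and is no camera call.
- close_job(): hands the job in; it is judged then, once.
The state is a dict: "time": time; "joint_positions": joint angles; "dq": joint speeds; "tau": joint torques, N m; "tool_pos": TCP position; "tcp_rot": TCP orientation; "contact_force": force on the tool from outside, world axes, zero at the start; "moment": the same for the moment, N m; "grip_width": finger opening in mm; "finger_force": force on a finger pad.
Only numpy, scipy, OpenCV 4.12 (cv2) and the standard library are available. Lean on these libraries where they do the work, as an engineer would, in place of code of your own. Each camera call takes 0.05 s, during which the arm holds its last target. There are 200 camera calls.

### The job

Get the reflectance reader ready for its linearity check: set the four round blue standards upright, discs up, in the four black cups of the reader in order of shade, white in the cup nearest the parked white reading head, then light grey, dark grey and black in the cup farthest from it, each sitting fully down in its cup. With all four seated, slide the reading head by its knob along the rails until it is squarely over the white standard, and let go.

Things in the scene. Friction and masses are not known exactly. Their poses are not given: they have to be found in the camera images.
- puck_white: Round standard: blue housing 40 mm across, 24 mm tall, with a white disc 32 mm across as its top face; about 60 g. Origin: centre of its underside, z up to the disc. At the start it stands upright on a steel tray (floor 3 mm, rim 8 mm above the worktop) in a row with the other three, in any order, neighbours' centres about 62 to 86 mm apart.
- puck_light: Round standard: blue housing 40 mm across, 24 mm tall, with a light grey disc 32 mm across as its top face; about 60 g. Origin: centre of its underside, z up to the disc. At the start it stands upright on a steel tray (floor 3 mm, rim 8 mm above the worktop) in a row with the other three, in any order, neighbours' centres about 62 to 86 mm apart.
- puck_mid: Round standard: blue housing 40 mm across, 24 mm tall, with a dark grey disc 32 mm across as its top face; about 60 g. Origin: centre of its underside, z up to the disc. At the start it stands upright on a steel tray (floor 3 mm, rim 8 mm above the worktop) in a row with the other three, in any order, neighbours' centres about 62 to 86 mm apart.
- puck_dark: Round standard: blue housing 40 mm across, 24 mm tall, with a black disc 32 mm across as its top face; about 60 g. Origin: centre of its underside, z up to the disc. At the start it stands upright on a steel tray (floor 3 mm, rim 8 mm above the worktop) in a row with the other three, in any order, neighbours' centres about 62 to 86 mm apart.
- seat_1: End cup, one of four equal black cups in a straight row, seat_1 to seat_4, 68 mm apart. Tapered inside: mouth 58 mm, floor 47 mm across; floor 2 mm, rim 10 mm above the origin. Origin: centre of its underside, 10 mm above the worktop; +y along the row, from seat_4 to seat_1. Guide rails lie 42 mm to each side of the row, tops 19 mm above the worktop.
- seat_2: Inner cup, one of four equal black cups in a straight row, seat_1 to seat_4, 68 mm apart. Tapered inside: mouth 58 mm, floor 47 mm across; floor 2 mm, rim 10 mm above the origin. Origin: centre of its underside, 10 mm above the worktop; +y along the row, from seat_4 to seat_1. Guide rails lie 42 mm to each side of the row, tops 19 mm above the worktop.
- seat_3: Inner cup, one of four equal black cups in a straight row, seat_1 to seat_4, 68 mm apart. Tapered inside: mouth 58 mm, floor 47 mm across; floor 2 mm, rim 10 mm above the origin. Origin: centre of its underside, 10 mm above the worktop; +y along the row, from seat_4 to seat_1. Guide rails lie 42 mm to each side of the row, tops 19 mm above the worktop.
- seat_4: End cup, one of four equal black cups in a straight row, seat_1 to seat_4, 68 mm apart. Tapered inside: mouth 58 mm, floor 47 mm across; floor 2 mm, rim 10 mm above the origin. Origin: centre of its underside, 10 mm above the worktop; +y along the row, from seat_4 to seat_1. Guide rails lie 42 mm to each side of the row, tops 19 mm above the worktop.
- head_knob (a point): Axis of the black knob (18 mm across, 60 to 90 mm above the worktop; this point at 81 mm) on the reading head: a white bridge, 56 mm along the row, its port straight below the knob. Slides along the row by hand (2 N), stays where left, clears seated standards by 4 mm. Starts 72 to 80 mm beyond seat_1 or seat_4 (grey block at the other end); travel ends 12 mm past that cup's centre.

How it is judged:
By the outcome, as a careful person would: the job done as asked, in the order asked, and still so for the second after the job is handed in, with the robot touching nothing.
It also fails if it takes over 104 s, if anything falls off the work surface, if the arm or the gripper's body presses on something with over 40 N, if the wrist force passes 120 N, or if a joint passes its speed limit or range.

## Working session

There is one attempt and no reset: what is moved stays moved. The work goes in short steps, Python scripts to look and compute and a tool call to move; the robot and the scene stay as the last step left them, time stands still between calls to the robot, and variables do not carry over. Pictures are saved under pics/ and viewed, at most 14 in all, crops included, and the job is handed in when it is done.

Besides the shell and the picture viewer there is one more tool, called after "Request:" as name(argument=value, ...) on one line, values as JSON. arm_command: Moves the arm, as the interface text tells. Its arguments: {"type":"object","properties":{"gripper":{"type":"array"},"dp":{"type":"array"},"twist":{"type":"array"}},"required":["gripper","dp","twist"]}

```bash
ls; mkdir -p pics
cat > h.py <<'E'
from plant import *
import numpy as np, cv2
from scipy.spatial.transform import Rotation as R
def save(n,im): cv2.imwrite(f'pics/{n}.png',cv2.cvtColor(im,cv2.COLOR_RGB2BGR))
E
python3 - <<'E'
from h import *
o=get_obs();print(o['time'],o['tool_pos'],o['tcp_rot'],o['grip_width'])
for n in ('top','scene','wrist'):
    print(n,get_calibration(n))
t=capture('top');save('top0',t)
s=capture('scene');save('scene0',s)
E
```

```text
pics
0.0 [ 224.37427847 -474.19805507  226.06089739] [-3.14011059e+00 -1.91469853e-04  4.41794718e-01] 91.6609131038149
top {'mtx': array([[452.05924233,   0.        , 321.58178493],
       [  0.        , 452.05924233, 205.24956978],
       [  0.        ,   0.        ,   1.        ]]), 'position': array([509.9933716 ,  32.6617823 , 917.69075182]), 'attitude': array([-3.09245419, -0.00980848, -1.56323681])}
scene {'mtx': array([[433.2361703 ,   0.        , 327.21365642],
       [  0.        , 433.2361703 , 190.82123182],
       [  0.        ,   0.        ,   1.        ]]), 'position': array([4.78232946e-01, 5.95606542e+02, 7.49585198e+02]), 'attitude': array([-2.25876089, -0.0085304 , -2.3761301 ])}
wrist {'mtx': array([[292.25681511,   0.        , 320.91843213],
       [  0.        , 292.25681511, 202.23452501],
       [  0.        ,   0.        ,   1.        ]]), 'mount': array([[-4.07967846e-04, -9.59957478e-01, -2.80145452e-01,
         7.47850723e+01],
       [ 9.99999565e-01, -1.56723505e-04, -9.19235942e-04,
        -3.73698897e-01],
       [ 8.38522040e-04, -2.80145705e-01,  9.59957124e-01,
        -1.58341800e+02],
       [ 0.00000000e+00,  0.00000000e+00,  0.00000000e+00,
         1.00000000e+00]])}
```

View pics/top0.png

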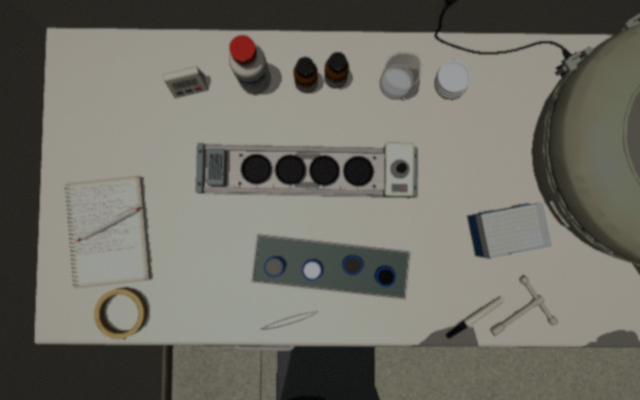

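View pics/scene0.png

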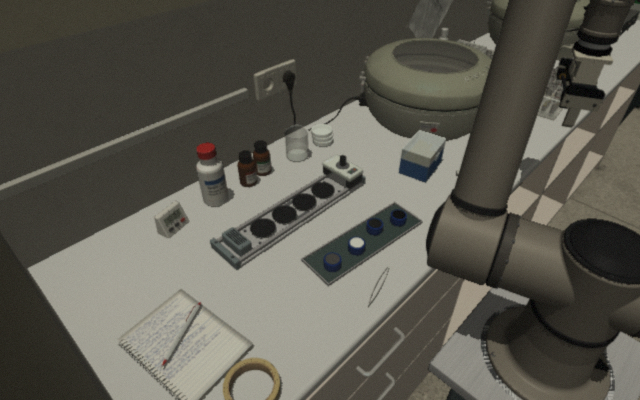

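The top view shows the reader running left to right, with cups at about (256,169), (290,169), (323,169) and (358,170). The head and knob are at (400,168), the −y end. On the tray, left to right, are grey (275,266), white (312,269), a darker grey (353,265) and black (385,275). Next I'll measure these.

```bash
cat >> h.py <<'E'
def ray(cal,uv,z):
    K=cal['mtx'];d=R.from_euler('xyz',cal['attitude']).as_matrix()@np.linalg.solve(K,[uv[0],uv[1],1.])
    p=cal['position'];return p+d*(z-p[2])/d[2]
def wcal():
    c=get_calibration('wrist');o=get_obs();T=np.eye(4);T[:3,:3]=R.from_euler('xyz',o['tcp_rot']).as_matrix();T[:3,3]=o['tool_pos']
    W=T@c['mount'];return dict(mtx=c['mtx'],position=W[:3,3],attitude=R.from_matrix(W[:3,:3]).as_euler('xyz'))
def blobs(mask,lo,hi):
    out=[]
    for c in cv2.findContours(mask.astype(np.uint8),cv2.RETR_EXTERNAL,cv2.CHAIN_APPROX_NONE)[0]:
        a=cv2.contourArea(c)
        if lo<a<hi and len(c)>5:
            out.append((cv2.fitEllipse(cv2.convexHull(c)),a))
    return sorted(out,key=lambda e:e[0][0][0])
E
python3 - <<'E'
from h import *
t=cv2.cvtColor(cv2.imread('pics/top0.png'),cv2.COLOR_BGR2RGB).astype(int);cal=get_calibration('top')
blue=(t[...,2]-t[...,0]>18)
blue[:,:200]=0;blue[:,450:]=0
print('pucks')
for e,a in blobs(blue,60,900):
    u,v=map(int,map(round,e[0]));print(np.round(e[0],1),np.round(e[1],1),a,t[v-2:v+3,u-2:u+3].mean((0,1)).round(),ray(cal,e[0],20).round(1))
dark=(t.max(2)<45);dark[:140]=0;dark[200:]=0;dark[:,:235]=0;dark[:,430:]=0
print('cups')
for e,a in blobs(dark,60,2000): print(np.round(e[0],1),np.round(e[1],1),a,ray(cal,e[0],20).round(1),ray(cal,e[0],90).round(1))
E
```

```text
pucks
[273.6 266.4] [21.2 21.6] 340.0 [83. 80. 73.] [432.6 117.9  20. ]
[311.7 269.8] [21.  21.6] 336.5 [154. 157. 159.] [426.4  42.7  20. ]
[352.  264.7] [21.1 21.3] 331.5 [36. 35. 33.] [436.9 -36.9  20. ]
[385.3 276.3] [21.1 22. ] 340.5 [9. 9. 8.] [ 414.6 -102.7   20. ]
cups
[256.  168.7] [28. 29.] 609.0 [626.1 155.5  20. ] [617.1 145.9  90. ]
[290.3 169.3] [28.9 29.4] 630.0 [625.6  87.2  20. ] [616.6  82.9  90. ]
[323.8 170. ] [28.2 29.2] 617.0 [624.7  20.2  20. ] [615.8  21.2  90. ]
[358.1 170.7] [28.2 28.7] 606.5 [624.  -48.3  20. ] [615.1 -42.   90. ]
[401.3 167.5] [9.2 9.8] 63.5 [ 631.1 -134.7   20. ] [ 621.6 -121.7   90. ]
```

Run:
```python
from h import *
o=get_obs();y=o['tcp_rot'][2];p=o['tool_pos'].copy();tg=np.array([470,-60,210.]);n=20
for i in range(n):
    rx=R.from_euler('xyz',[np.pi,0,y]).as_matrix()
    s=np.round(rx.T@((tg-p)/(n-i))/25,2);p=p+rx@s*25
    tw=-1 if i<13 else 0;y-=np.radians(5*tw)
    print(i,s,tw)
print(p,np.degrees(y))
```

```text
0 [ 0.8  -0.54  0.03] -1
1 [ 0.84 -0.47  0.03] -1
2 [ 0.88 -0.39  0.03] -1
3 [ 0.91 -0.31  0.03] -1
4 [ 0.93 -0.23  0.03] -1
5 [ 0.95 -0.15  0.03] -1
6 [ 0.96 -0.07  0.03] -1
7 [0.96 0.02 0.03] -1
8 [0.96 0.1  0.03] -1
9 [0.95 0.18 0.03] -1
10 [0.93 0.27 0.03] -1
11 [0.9  0.34 0.03] -1
12 [0.87 0.42 0.04] -1
13 [0.83 0.5  0.03] 0
14 [0.82 0.5  0.04] 0
15 [0.83 0.49 0.03] 0
16 [0.82 0.5  0.04] 0
17 [0.83 0.49 0.03] 0
18 [0.82 0.5  0.04] 0
19 [0.83 0.49 0.03] 0
[469.95728294 -59.94044755 210.12455528] 90.31182552082596
```

Request:
arm_command(gripper=[91.8, 91.8, 91.8, 91.8, 91.8], dp=[[0.8, -0.54, 0.03], [0.84, -0.47, 0.03], [0.88, -0.39, 0.03], [0.91, -0.31, 0.03], [0.93, -0.23, 0.03]], twist=[-1, -1, -1, -1, -1])

```text
time: 0.72
tool_pos: [286.1, -370.3, 222.6]
tcp_rot: [-3.141, -0.0, 0.881]
contact_force: [0.1, -0.3, -0.2]
grip_width: 92.3
finger_force: 0.0
```

Request:
arm_command(gripper=[91.8, 91.8, 91.8, 91.8, 91.8], dp=[[0.95, -0.15, 0.03], [0.96, -0.07, 0.03], [0.96, 0.02, 0.03], [0.96, 0.1, 0.03], [0.95, 0.18, 0.03]], twist=[-1, -1, -1, -1, -1])

```text
time: 1.35
tool_pos: [347.4, -266.7, 218.9]
tcp_rot: [-3.141, -0.0, 1.317]
contact_force: [-0.2, -0.7, -0.3]
grip_width: 91.3
finger_force: 0.0
```

Request:
arm_command(gripper=[91.8, 91.8, 91.8, 91.8, 91.8], dp=[[0.93, 0.27, 0.03], [0.9, 0.34, 0.03], [0.87, 0.42, 0.03], [0.83, 0.5, 0.03], [0.83, 0.5, 0.03]], twist=[-1, -1, -1, 0, 0])

```text
time: 1.98
tool_pos: [409.0, -162.8, 215.2]
tcp_rot: [-3.141, -0.0, 1.576]
contact_force: [0.6, -0.8, -0.5]
grip_width: 91.9
finger_force: 0.0
```

Request:
arm_command(gripper=[91.8, 91.8, 91.8, 91.8, 91.8], dp=[[0.83, 0.5, 0.03], [0.83, 0.5, 0.03], [0.83, 0.5, 0.03], [0.83, 0.5, 0.03], [0.83, 0.5, 0.03]], twist=[0, 0, 0, 0, 0])

```text
time: 2.6
tool_pos: [470.9, -58.7, 211.4]
tcp_rot: [-3.141, -0.0, 1.576]
contact_force: [-0.3, 0.9, -0.1]
grip_width: 91.7
finger_force: 0.0
```

Run:
```python
from h import *
import time
o=get_obs();c=wcal();w=capture('wrist');o2=get_obs();print(o['time'],o['tool_pos'].round(1),o['tcp_rot'].round(4),o2['tool_pos'].round(1));save('w1',w)
c=wcal() # settled pose, compare with c above
t=w.astype(int);blue=(t[...,2]-t[...,0]>18)
for e,a in blobs(blue,60,6000): print('p',np.round(e[0],1),np.round(e[1],1),a,ray(c,e[0],20).round(1))
for e,a in blobs(t.max(2)<45,60,9000): print('d',np.round(e[0],1),np.round(e[1],1),a,ray(c,e[0],20).round(1),ray(c,e[0],90).round(1))
```

```text
2.6 [470.9 -58.7 211.4] [-3.1409e+00 -1.0000e-04  1.5763e+00] [472.  -56.8 211.3]
p [277.6 213.2] [32.9 35.5] 884.5 [416.5 -97.4  20. ]
p [282.9  90.4] [37.5 40.6] 1154.0 [427.7  47.7  20. ]
p [286.7  13.7] [39.6 51.2] 471.5 [433.9 123.2  20. ]
p [293.8 161.9] [35.8 35.9] 967.0 [438.3 -32.6  20. ]
d [219.1 298.2] [11.5 40.3] 157.5 [ 331.7 -220.9   20. ] [ 359.5 -173.    90. ]
d [224.2 284.8] [26.3 98.4] 537.0 [ 340.5 -200.1   20. ] [ 366.5 -156.3   90. ]
d [276.7 215.4] [23.9 25.7] 457.5 [ 415.3 -100.3   20. ] [426.4 -76.5  90. ]
d [412.9 252.8] [27.9 86.3] 639.0 [ 592.1 -151.    20. ] [ 567.8 -117.1   90. ]
d [423.7 302.3] [12.1 19.9] 111.0 [ 614.  -225.7   20. ] [ 585.3 -176.8   90. ]
d [448.7 171.1] [44.8 51.3] 1746.5 [625.2 -42.5  20. ] [594.3 -30.3  90. ]
d [457.  112.2] [48.6 56.7] 2097.0 [626.1  25.4  20. ] [594.9  24.1  90. ]
d [466.1  46.4] [52.8 62.9] 2534.5 [626.7  93.4  20. ] [595.5  78.4  90. ]
d [473.   -3.4] [19.3 35.2] 138.0 [627.1 139.8  20. ] [595.8 115.5  90. ]
d [511.2 283.5] [ 93.5 203.2] 8636.5 [ 729.3 -195.7   20. ] [ 677.6 -152.8   90. ]
d [602.4 135.1] [25.3 31.6] 97.0 [799.2   1.   20. ] [733.4   4.5  90. ]
d [611.   80.3] [30.2 41. ] 125.0 [792.5  60.3  20. ] [728.1  51.9  90. ]
d [636.  138.8] [27.9 37.6] 439.0 [839.7  -3.   20. ] [765.9   1.3  90. ]
```

View pics/w1.png

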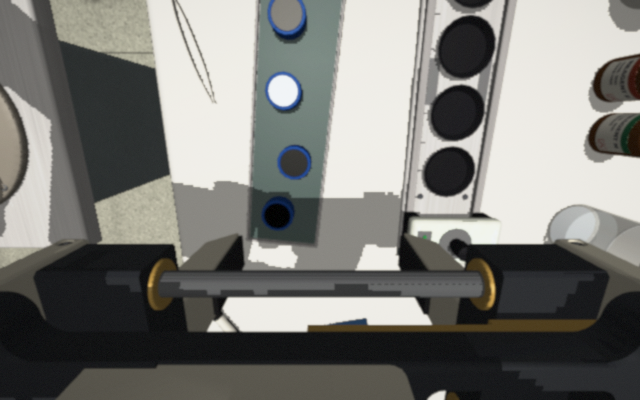

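The wrist view shows the pucks top to bottom as light grey (288,14), white (283,90), dark grey (294,162) and black (277,214). Three cups are at (466,46), (457,112) and (449,171), with the knob near (460,245). It agrees with the top view to about 3 mm, so I'll average the two and pick black first.

Request:
arm_command(gripper=[91.8, 91.8, 91.8, 91.8, 91.8], dp=[[-0.35, -0.46, 1], [-0.35, -0.46, 1], [-0.35, -0.46, 1], [-0.35, -0.46, 1], [-0.35, -0.46, 1]], twist=[0, 0, 0, 0, 0])

```text
time: 3.28
tool_pos: [412.9, -104.0, 85.9]
tcp_rot: [-3.141, 0.0, 1.576]
contact_force: [-1.2, -0.2, 0.4]
grip_width: 91.6
finger_force: 0.0
```

Request:
arm_command(gripper=[91.8, 91.8, 91.8, 91.8, 91.8], dp=[[0, 0, 1], [0, 0, 0.8], [0, 0, 0], [0, 0, 0], [0, 0, 0]], twist=[0, 0, 0, 0, 0])

```text
time: 3.9
tool_pos: [414.1, -103.8, 42.5]
tcp_rot: [3.14, 0.001, 1.576]
contact_force: [0.5, 0.0, -0.9]
grip_width: 91.7
finger_force: 0.0
```

Run:
```python
from h import *
o=get_obs();c=wcal();w=capture('wrist');print(o['time'],o['tool_pos'].round(1),o['tcp_rot'].round(4));save('w2',w)
t=w.astype(int);blue=(t[...,2]-t[...,0]>18)
for e,a in blobs(blue,60,9000): print('p',np.round(e[0],1),np.round(e[1],1),a,ray(c,e[0],20).round(1))
```

```text
3.9 [ 414.1 -103.8   42.5] [3.1401e+00 8.0000e-04 1.5763e+00]
p [324.5 229.5] [62.8 66.7] 3190.0 [415.5 -99.7  20. ]
p [347.6 -18. ] [68.8 82.6] 966.5 [426.5  40.3  20. ]
p [363.7 127.7] [70.2 72.8] 3907.5 [438.4 -34.2  20. ]
```

View pics/w2.png

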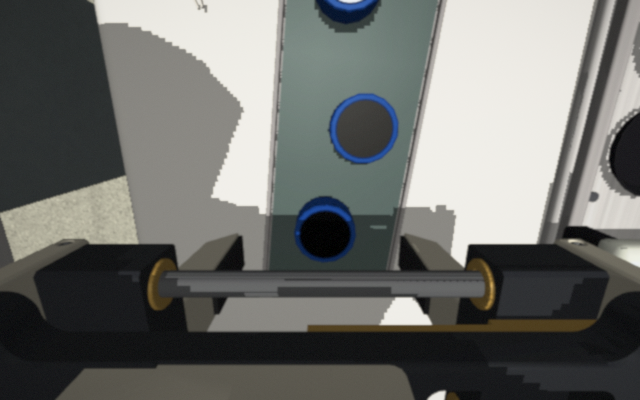

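The close wrist view shows the black puck at (324,230), between the fingers and about 2.5 mm to +y of the tool centre. I'll correct for that, go down and grip.

Request:
arm_command(gripper=[91.8, 91.8, 91.8, 30, 30], dp=[[0.1, 0, 0.6], [0, 0, 0.58], [0, 0, 0], [0, 0, 0], [0, 0, 0]], twist=[0, 0, 0, 0, 0])

```text
time: 4.58
tool_pos: [414.0, -101.3, 12.8]
tcp_rot: [3.14, 0.001, 1.576]
contact_force: [0.3, 0.3, 0.8]
grip_width: 76.1
finger_force: 0.0
```

Request:
arm_command(gripper=[30, 30, 30, 30, 30], dp=[[0, 0, 0], [0, 0, 0], [0, 0, 0], [0, 0, 0], [0, 0, 0]], twist=[0, 0, 0, 0, 0])

```text
time: 5.2
tool_pos: [413.7, -101.2, 12.3]
tcp_rot: [3.141, 0.0, 1.576]
contact_force: [0.2, 0.6, 0.8]
grip_width: 39.2
finger_force: 30.0
```

Request:
arm_command(gripper=[30, 30, 30, 30, 30], dp=[[0, 0, -1], [0, 0, -1], [0.86, 0.71, 0], [0.86, 0.71, 0], [0.86, 0.71, 0]], twist=[0, 0, 0, 0, 0])

```text
time: 5.82
tool_pos: [466.7, -35.7, 62.1]
tcp_rot: [-3.141, 0.0, 1.576]
contact_force: [1.5, 0.7, -1.5]
grip_width: 39.0
finger_force: 30.0
```

Request:
arm_command(gripper=[30, 30, 30, 30, 30], dp=[[0.86, 0.71, 0], [0.86, 0.71, 0], [0.86, 0.71, 0], [0.86, 0.71, 0], [0.86, 0.71, 0]], twist=[0, 0, 0, 0, 0])

```text
time: 6.45
tool_pos: [554.7, 72.4, 61.8]
tcp_rot: [-3.141, 0.0, 1.576]
contact_force: [0.1, -0.7, -0.9]
grip_width: 39.0
finger_force: 30.0
```

Request:
arm_command(gripper=[30, 30, 30, 30, 30], dp=[[0.86, 0.71, 0], [0.86, 0.71, 0], [0.86, 0.71, 0], [0.86, 0.71, 0], [0, 0, 0]], twist=[0, 0, 0, 0, 0])

```text
time: 7.08
tool_pos: [625.4, 159.4, 61.5]
tcp_rot: [-3.141, -0.0, 1.578]
contact_force: [0.4, -0.4, -0.0]
grip_width: 38.9
finger_force: 30.0
```

Run:
```python
from h import *
o=get_obs();w=capture('wrist');print(o['time'],o['tool_pos'].round(1),o['tcp_rot'].round(4),o['grip_width'],o['finger_force']);save('w3',w)
```

```text
7.075 [625.4 159.4  61.5] [-3.1413e+00 -1.0000e-04  1.5780e+00] 38.87400415248365 30.000068043591455
```

View pics/w3.png

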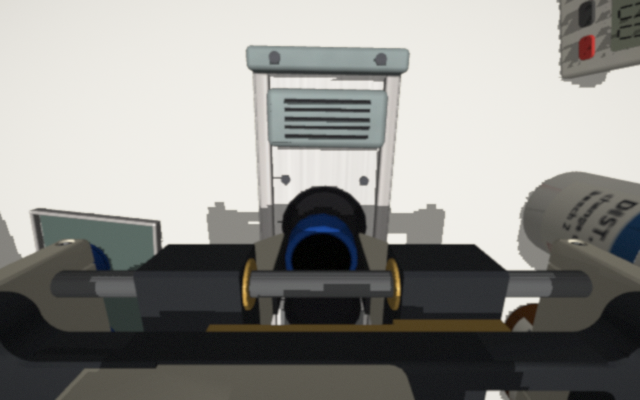

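The view shows the black puck at (322,250) over the end cup, whose far rim is at row 187, which puts the cup at y≈158 by the wrist camera. I'll shift −2.4 mm and lower.

Request:
arm_command(gripper=[30, 30, 30, 30, 30], dp=[[-0.1, 0, 0.5], [0, 0, 0.5], [0, 0, 0.3], [0, 0, 0.26], [0, 0, 0]], twist=[0, 0, 0, 0, 0])

```text
time: 7.75
tool_pos: [624.8, 155.4, 22.6]
tcp_rot: [-3.141, 0.0, 1.576]
contact_force: [0.7, -0.6, -0.9]
grip_width: 39.0
finger_force: 30.0
```

Request:
arm_command(gripper=[30, 54, 54, 54, 54], dp=[[0, 0, 0], [0, 0, 0], [0, 0, 0], [0, 0, 0], [0, 0, 0]], twist=[0, 0, 0, 0, 0])

```text
time: 8.38
tool_pos: [625.2, 155.5, 23.3]
tcp_rot: [3.141, 0.0, 1.576]
contact_force: [0.9, 0.4, -0.1]
grip_width: 54.2
finger_force: 0.0
```

Request:
arm_command(gripper=[54, 54, 91.8, 91.8, 91.8], dp=[[0, 0, -1], [0, 0, -1], [-0.84, -0.84, 0], [-0.84, -0.84, 0], [-0.84, -0.84, 0]], twist=[0, 0, 0, 0, 0])

```text
time: 9.0
tool_pos: [561.8, 91.7, 73.4]
tcp_rot: [3.141, 0.0, 1.576]
contact_force: [0.5, -0.8, 0.0]
grip_width: 79.7
finger_force: 0.0
```

Request:
arm_command(gripper=[91.8, 91.8, 91.8, 91.8, 91.8], dp=[[-0.84, -0.84, 0], [-0.84, -0.84, 0], [-0.84, -0.84, 0], [-0.84, -0.84, 0], [-0.84, -0.84, 0]], twist=[0, 0, 0, 0, 0])

```text
time: 9.62
tool_pos: [457.5, -14.0, 73.4]
tcp_rot: [3.141, 0.0, 1.576]
contact_force: [-0.0, 0.4, -0.1]
grip_width: 91.8
finger_force: 0.0
```

Request:
arm_command(gripper=[91.8, 91.8, 91.8, 91.8, 91.8], dp=[[-0.88, -0.84, 0], [0, 0, 0.5], [0, 0, 0.6], [0, 0, 0], [0, 0, 0]], twist=[0, 0, 0, 0, 0])

```text
time: 10.25
tool_pos: [437.6, -35.2, 45.8]
tcp_rot: [3.141, 0.0, 1.577]
contact_force: [1.2, -0.3, 0.1]
grip_width: 91.7
finger_force: 0.0
```

Run:
```python
from h import *
o=get_obs();c=wcal();w=capture('wrist');print(o['time'],o['tool_pos'].round(1))
t=w.astype(int);blue=(t[...,2]-t[...,0]>18)
for e,a in blobs(blue,60,9000): print('p',np.round(e[0],1),np.round(e[1],1),a,ray(c,e[0],20).round(1))
t=capture('top');save('top1',t);t=t.astype(int);print(get_obs()['tool_pos'])
```

```text
10.25 [437.6 -35.2  45.8]
p [305.4 108.3] [69.8 73.5] 3938.5 [426.9  45.5  20. ]
p [316.3 -11.2] [48.2 55.6] 425.0 [433.4 107.1  20. ]
p [322.1 232.2] [61.  65.4] 3060.5 [437.4 -34.3  20. ]
[437.7069866  -35.30153029  46.03988087]
```

View pics/top1.png

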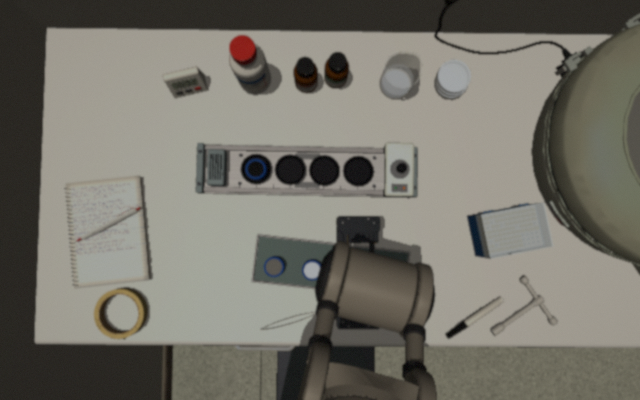

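The top view shows the black puck centred in the far cup at (257,169). The tool is over the dark grey puck, so I'll descend and grip it.

Request:
arm_command(gripper=[91.8, 91.8, 30, 30, 30], dp=[[0, 0, 0.7], [0, 0, 0.62], [0, 0, 0], [0, 0, 0], [0, 0, 0]], twist=[0, 0, 0, 0, 0])

```text
time: 10.98
tool_pos: [437.7, -35.6, 13.4]
tcp_rot: [3.14, 0.0, 1.576]
contact_force: [-0.3, -0.4, 0.6]
grip_width: 66.3
finger_force: 0.0
```

Request:
arm_command(gripper=[30, 30, 30, 30, 30], dp=[[0, 0, 0], [0, 0, 0], [0, 0, 0], [0, 0, 0], [0, 0, 0]], twist=[0, 0, 0, 0, 0])

```text
time: 11.6
tool_pos: [437.3, -35.5, 12.8]
tcp_rot: [3.141, 0.0, 1.576]
contact_force: [-0.3, -0.0, 2.6]
grip_width: 39.0
finger_force: 30.0
```

Request:
arm_command(gripper=[30, 30, 30, 30, 30], dp=[[0, 0, -1], [0, 0, -1], [0.62, 0.94, 0], [0.62, 0.94, 0], [0.62, 0.94, 0]], twist=[0, 0, 0, 0, 0])

```text
time: 12.22
tool_pos: [507.8, 11.9, 62.6]
tcp_rot: [-3.141, 0.0, 1.576]
contact_force: [0.8, -0.5, -0.5]
grip_width: 38.7
finger_force: 30.0
```

Request:
arm_command(gripper=[30, 30, 30, 30, 30], dp=[[0.62, 0.94, 0], [0.62, 0.94, 0], [0.62, 0.94, 0], [0.62, 0.94, 0], [0.62, 0.94, 0]], twist=[0, 0, 0, 0, 0])

```text
time: 12.85
tool_pos: [624.8, 90.1, 62.1]
tcp_rot: [-3.14, 0.0, 1.576]
contact_force: [0.1, 0.5, 0.2]
grip_width: 38.5
finger_force: 30.0
```

Request:
arm_command(gripper=[30, 30, 30, 30, 30], dp=[[0, 0, 0], [0, 0, 0.5], [0, 0, 0.5], [0, 0, 0], [0, 0, 0]], twist=[0, 0, 0, 0, 0])

```text
time: 13.48
tool_pos: [624.4, 89.3, 37.7]
tcp_rot: [-3.141, 0.0, 1.576]
contact_force: [-1.1, -0.8, -0.1]
grip_width: 39.1
finger_force: 30.0
```

Request:
arm_command(gripper=[30, 30, 30, 54, 54], dp=[[0, 0.03, 0.4], [0, 0, 0.22], [0, 0, 0], [0, 0, 0], [0, 0, 0]], twist=[0, 0, 0, 0, 0])

```text
time: 14.1
tool_pos: [625.3, 89.6, 22.1]
tcp_rot: [3.142, 0.0, 1.576]
contact_force: [0.6, -0.2, 0.0]
grip_width: 52.1
finger_force: 0.0
```

Request:
arm_command(gripper=[54, 54, 54, 91.8, 91.8], dp=[[0, 0, 0], [0, 0, -1], [0, 0, -1], [0.16, -0.96, 0], [0.16, -0.96, 0]], twist=[0, 0, 0, 0, 0])

```text
time: 14.72
tool_pos: [576.8, 97.3, 72.6]
tcp_rot: [3.141, 0.0, 1.576]
contact_force: [-0.8, 0.8, 0.1]
grip_width: 69.3
finger_force: 0.0
```

Request:
arm_command(gripper=[91.8, 91.8, 91.8, 91.8, 91.8], dp=[[0.16, -0.96, 0], [0.16, -0.96, 0], [0.16, -0.96, 0], [0.16, -0.96, 0], [0.16, -0.96, 0]], twist=[0, 0, 0, 0, 0])

```text
time: 15.35
tool_pos: [456.4, 116.7, 72.4]
tcp_rot: [3.141, 0.0, 1.576]
contact_force: [-0.4, -0.1, -0.5]
grip_width: 91.7
finger_force: 0.0
```

Request:
arm_command(gripper=[91.8, 91.8, 91.8, 91.8, 91.8], dp=[[0.16, -0.96, 0], [0, 0, 0.5], [0, 0, 0.6], [0, 0, 0], [0, 0, 0]], twist=[0, 0, 0, 0, 0])

```text
time: 15.98
tool_pos: [433.8, 120.4, 44.7]
tcp_rot: [3.141, 0.0, 1.576]
contact_force: [0.2, -0.7, 1.4]
grip_width: 91.8
finger_force: 0.0
```

Run:
```python
from h import *
o=get_obs();c=wcal();w=capture('wrist');print(o['time'],o['tool_pos'].round(1))
t=w.astype(int);blue=(t[...,2]-t[...,0]>18)
for e,a in blobs(blue,60,9000): print('p',np.round(e[0],1),np.round(e[1],1),a,ray(c,e[0],20).round(1))
```

```text
15.975 [433.8 120.4  44.7]
p [312.4 320.3] [51.2 53.7] 976.5 [426.8  51.9  20. ]
p [321.5 234.7] [62.  65.8] 3097.5 [433.2 120.   20. ]
p [628.2 185.3] [69.6 92.8] 2523.5 [629.7 155.   20. ]
```

Request:
arm_command(gripper=[91.8, 91.8, 30, 30, 30], dp=[[-0.05, 0, 0.7], [0, 0, 0.57], [0, 0, 0], [0, 0, 0], [0, 0, 0]], twist=[0, 0, 0, 0, 0])

```text
time: 16.65
tool_pos: [433.6, 119.3, 13.6]
tcp_rot: [3.14, -0.0, 1.576]
contact_force: [-0.0, 0.4, 0.4]
grip_width: 66.1
finger_force: 0.0
```

Request:
arm_command(gripper=[30, 30, 30, 30, 30], dp=[[0, 0, 0], [0, 0, 0], [0, 0, 0], [0, 0, 0], [0, 0, 0]], twist=[0, 0, 0, 0, 0])

```text
time: 17.27
tool_pos: [433.2, 119.3, 13.1]
tcp_rot: [3.141, 0.0, 1.576]
contact_force: [-0.6, -0.2, 2.4]
grip_width: 39.3
finger_force: 30.0
```

Request:
arm_command(gripper=[30, 30, 30, 30, 30], dp=[[0, 0, -1], [0, 0, -1], [-0.49, 0.96, 0], [-0.49, 0.96, 0], [-0.49, 0.96, 0]], twist=[0, 0, 0, 0, 0])

```text
time: 17.9
tool_pos: [505.8, 82.5, 62.8]
tcp_rot: [-3.141, 0.0, 1.576]
contact_force: [0.5, 0.8, -1.8]
grip_width: 38.8
finger_force: 30.0
```

Request:
arm_command(gripper=[30, 30, 30, 30, 30], dp=[[-0.5, 0.96, 0], [-0.5, 0.96, 0], [-0.5, 0.96, 0], [-0.5, 0.96, 0], [-0.5, 0.96, 0]], twist=[0, 0, 0, 0, 0])

```text
time: 18.52
tool_pos: [626.0, 20.6, 62.4]
tcp_rot: [-3.14, -0.0, 1.576]
contact_force: [-0.4, 0.5, -1.2]
grip_width: 39.4
finger_force: 30.0
```

Request:
arm_command(gripper=[30, 30, 30, 30, 30], dp=[[0, 0, 0], [0, 0, 0.5], [0, 0, 0.5], [0, 0, 0], [0, 0, 0]], twist=[0, 0, 0, 0, 0])

```text
time: 19.15
tool_pos: [625.5, 21.3, 37.9]
tcp_rot: [-3.141, 0.0, 1.577]
contact_force: [-0.3, -0.3, -0.2]
grip_width: 38.8
finger_force: 30.0
```

Request:
arm_command(gripper=[30, 30, 30, 54, 54], dp=[[0, 0, 0.4], [0, 0, 0.22], [0, 0, 0], [0, 0, 0], [0, 0, 0]], twist=[0, 0, 0, 0, 0])

```text
time: 19.77
tool_pos: [625.6, 21.0, 22.4]
tcp_rot: [3.142, 0.0, 1.576]
contact_force: [-0.8, 0.3, 0.8]
grip_width: 52.4
finger_force: 0.0
```

Request:
arm_command(gripper=[54, 54, 54, 91.8, 91.8], dp=[[0, 0, 0], [0, 0, -1], [0, 0, -1], [0.12, -0.99, 0], [0.12, -0.99, 0]], twist=[0, 0, 0, 0, 0])

```text
time: 20.4
tool_pos: [575.7, 26.8, 72.8]
tcp_rot: [3.141, 0.0, 1.576]
contact_force: [0.4, 0.2, -0.6]
grip_width: 69.5
finger_force: 0.0
```

Request:
arm_command(gripper=[91.8, 91.8, 91.8, 91.8, 91.8], dp=[[0.12, -0.99, 0], [0.12, -0.99, 0], [0.12, -0.99, 0], [0.12, -0.99, 0], [0.12, -0.99, 0]], twist=[0, 0, 0, 0, 0])

```text
time: 21.02
tool_pos: [451.6, 41.2, 72.6]
tcp_rot: [3.141, 0.0, 1.576]
contact_force: [-0.2, 1.0, 0.2]
grip_width: 92.1
finger_force: 0.0
```

Request:
arm_command(gripper=[91.8, 91.8, 91.8, 91.8, 91.8], dp=[[0.12, -0.99, 0], [0, 0, 0.5], [0, 0, 0.6], [0, 0, 0], [0, 0, 0]], twist=[0, 0, 0, 0, 0])

```text
time: 21.65
tool_pos: [428.2, 43.9, 44.9]
tcp_rot: [3.141, 0.0, 1.576]
contact_force: [-0.3, -0.2, -0.2]
grip_width: 91.3
finger_force: 0.0
```

Run:
```python
from h import *
o=get_obs();c=wcal();w=capture('wrist');print(o['time'],o['tool_pos'].round(1))
t=w.astype(int);blue=(t[...,2]-t[...,0]>18)
for e,a in blobs(blue,60,9000): print('p',np.round(e[0],1),np.round(e[1],1),a,ray(c,e[0],20).round(1))
```

```text
21.65 [428.2  43.9  44.9]
p [320.8 232.1] [61.9 65.8] 3096.5 [427.2  45.1  20. ]
p [614.3 247. ] [18.6 53.9] 591.5 [627.7  35.2  20. ]
p [641.3 167.2] [68.6 97. ] 2264.5 [629.2  90.1  20. ]
p [649.4  55.3] [47.6 66.9] 586.5 [613.8 154.2  20. ]
```

Request:
arm_command(gripper=[91.8, 91.8, 30, 30, 30], dp=[[0, -0.03, 0.7], [0, 0, 0.57], [0, 0, 0], [0, 0, 0], [0, 0, 0]], twist=[0, 0, 0, 0, 0])

```text
time: 22.32
tool_pos: [427.3, 43.9, 13.8]
tcp_rot: [3.14, 0.0, 1.576]
contact_force: [0.1, 0.5, -0.3]
grip_width: 66.7
finger_force: 0.0
```

Request:
arm_command(gripper=[30, 30, 30, 30, 30], dp=[[0, 0, 0], [0, 0, 0], [0, 0, 0], [0, 0, 0], [0, 0, 0]], twist=[0, 0, 0, 0, 0])

```text
time: 22.95
tool_pos: [426.9, 44.0, 13.3]
tcp_rot: [3.141, 0.0, 1.576]
contact_force: [-0.0, 0.1, 2.2]
grip_width: 39.1
finger_force: 30.0
```

Request:
arm_command(gripper=[30, 30, 30, 30, 30], dp=[[0, 0, -1], [0, 0, -1], [-0.46, 0.98, 0], [-0.46, 0.98, 0], [-0.46, 0.98, 0]], twist=[0, 0, 0, 0, 0])

```text
time: 23.58
tool_pos: [500.8, 9.6, 63.0]
tcp_rot: [-3.141, -0.0, 1.576]
contact_force: [0.0, -0.2, -1.5]
grip_width: 38.4
finger_force: 30.0
```

Request:
arm_command(gripper=[30, 30, 30, 30, 30], dp=[[-0.46, 0.98, 0], [-0.46, 0.98, 0], [-0.46, 0.98, 0], [-0.46, 0.98, 0], [-0.46, 0.98, 0]], twist=[0, 0, 0, 0, 0])

```text
time: 24.2
tool_pos: [623.5, -47.3, 62.6]
tcp_rot: [-3.14, -0.0, 1.576]
contact_force: [0.6, 1.0, -0.9]
grip_width: 39.1
finger_force: 30.0
```

Request:
arm_command(gripper=[30, 30, 30, 30, 30], dp=[[0, 0, 0], [0, 0, 0.5], [0, 0, 0.5], [0, 0, 0], [0, 0, 0]], twist=[0, 0, 0, 0, 0])

```text
time: 24.82
tool_pos: [623.1, -46.8, 38.2]
tcp_rot: [-3.141, 0.0, 1.576]
contact_force: [-0.7, -0.3, -0.5]
grip_width: 39.2
finger_force: 30.0
```

Request:
arm_command(gripper=[30, 30, 30, 54, 54], dp=[[0, 0.03, 0.4], [0, 0, 0.23], [0, 0, 0], [0, 0, 0], [0, 0, 0]], twist=[0, 0, 0, 0, 0])

```text
time: 25.45
tool_pos: [624.0, -47.0, 22.3]
tcp_rot: [3.142, 0.0, 1.576]
contact_force: [1.1, 0.3, -0.1]
grip_width: 52.4
finger_force: 0.0
```

Request:
arm_command(gripper=[54, 54, 54, 54, 54], dp=[[0, 0, 0], [0, 0, -1], [0, 0, -1], [0, 0, -1], [0, 0, -1]], twist=[0, 0, 0, 0, 0])

```text
time: 26.08
tool_pos: [623.9, -47.0, 123.3]
tcp_rot: [3.142, 0.0, 1.576]
contact_force: [1.5, -0.1, -0.0]
grip_width: 54.4
finger_force: 0.0
```

Request:
arm_command(gripper=[54, 54, 54, 54, 54], dp=[[0, -1, 0], [0, -1, 0], [0, -1, 0], [0, -1, 0], [0, -1, 0]], twist=[0, 0, 0, 0, 0])

```text
time: 26.7
tool_pos: [498.2, -47.6, 122.6]
tcp_rot: [3.141, 0.0, 1.576]
contact_force: [-0.1, -0.7, -0.1]
grip_width: 54.0
finger_force: 0.0
```

Request:
arm_command(gripper=[54, 54, 54, 54, 54], dp=[[0, -1, 0], [0, -0.4, 0], [0, 0, 0], [0, 0, 0], [0, 0, 0]], twist=[1, 1, 1, 1, 1])

```text
time: 27.32
tool_pos: [464.1, -47.0, 122.6]
tcp_rot: [3.141, 0.0, 1.137]
contact_force: [1.3, 0.1, -0.4]
grip_width: 54.2
finger_force: 0.0
```

Request:
arm_command(gripper=[54, 54, 54, 54, 54], dp=[[0, 0, 0], [0, 0, 0], [0, 0, 0], [0, 0, 0], [0, 0, 0]], twist=[1, 1, 1, 1, 1])

```text
time: 27.95
tool_pos: [464.1, -47.0, 122.5]
tcp_rot: [3.141, -0.0, 0.701]
contact_force: [-0.8, 0.2, -0.5]
grip_width: 54.3
finger_force: 0.0
```

Request:
arm_command(gripper=[54, 54, 54, 54, 54], dp=[[0, 0, 0], [0, 0, 0], [0, 0, 0], [0, 0, 0], [0, 0, 0]], twist=[1, 1, 1, 1, 1])

```text
time: 28.58
tool_pos: [464.1, -47.0, 122.6]
tcp_rot: [3.141, -0.0, 0.264]
contact_force: [0.4, 0.1, -0.6]
grip_width: 53.8
finger_force: 0.0
```

Request:
arm_command(gripper=[54, 54, 54, 54, 54], dp=[[0, 0, 0], [0, 0, 0], [0, 0, 0], [0, 0, 0], [0, 0, 0]], twist=[1, 1, 1, 0.1, 0])

```text
time: 29.2
tool_pos: [464.1, -47.0, 122.5]
tcp_rot: [3.141, -0.0, -0.002]
contact_force: [0.6, 0.3, 0.6]
grip_width: 53.8
finger_force: 0.0
```

Run:
```python
from h import *
o=get_obs();cw=wcal();w=capture('wrist');print(o['time'],o['tool_pos'].round(1),o['tcp_rot'].round(3))
T=capture('top')
save('top2',T);save('w4',w);cal=get_calibration('top')
t=T.astype(int);b=t[...,2]-t[...,0]>18;b[200:]=0;b[:140]=0;b[:,:200]=0;b[:,440:]=0
for e,a in blobs(b,60,900): print('top p',np.round(e[0],1),np.round(e[1],1),a,ray(cal,e[0],30).round(1))
k=t.max(2)<45;k[200:]=0;k[:140]=0;k[:,:375]=0;k[:,430:]=0
for e,a in blobs(k,30,900): print('top knob',np.round(e[0],1),np.round(e[1],1),a,ray(cal,e[0],90).round(1))
t=w.astype(int)
for e,a in blobs(t[...,2]-t[...,0]>18,60,9000): print('w p',np.round(e[0],1),np.round(e[1],1),a,ray(cw,e[0],30).round(1))
cv2.imwrite('pics/both.png',cv2.cvtColor(np.vstack([cv2.resize(T[130:210,190:430],(720,240),interpolation=2),cv2.resize(w,(560,350))[:, :].copy() if 0 else cv2.copyMakeBorder(cv2.resize(w,(560,350)),0,0,0,160,0)]),cv2.COLOR_RGB2BGR))
```

```text
29.2 [464.1 -47.  122.5] [ 3.141e+00 -0.000e+00 -2.000e-03]
top p [255.5 168.7] [21.9 22.9] 368.5 [624.8 155.2  30. ]
top p [289.3 169.1] [21.9 22.4] 364.5 [624.6  88.5  30. ]
top p [324.5 169.2] [22.  22.5] 368.0 [624.9  19.   30. ]
top p [358.9 170.5] [22.1 22.4] 364.0 [623.  -48.8  30. ]
top knob [401.3 167.6] [8.8 9.6] 58.5 [ 621.5 -121.5   90. ]
w p [51.5  2.5] [52.7 81.9] 1247.0 [621.1 153.8  30. ]
w p [137.8   0.4] [54.7 77.6] 1050.5 [622.3  89.2  30. ]
w p [227.4  -4.7] [55.7 79.3] 835.0 [625.4  22.2  30. ]
w p [319.6  -3.9] [55.4 76.7] 750.5 [624.7 -46.1  30. ]
w p [613.3 161.3] [115.1 134. ] 5270.5 [ 501.5 -297.9   30. ]
```

View pics/both.png

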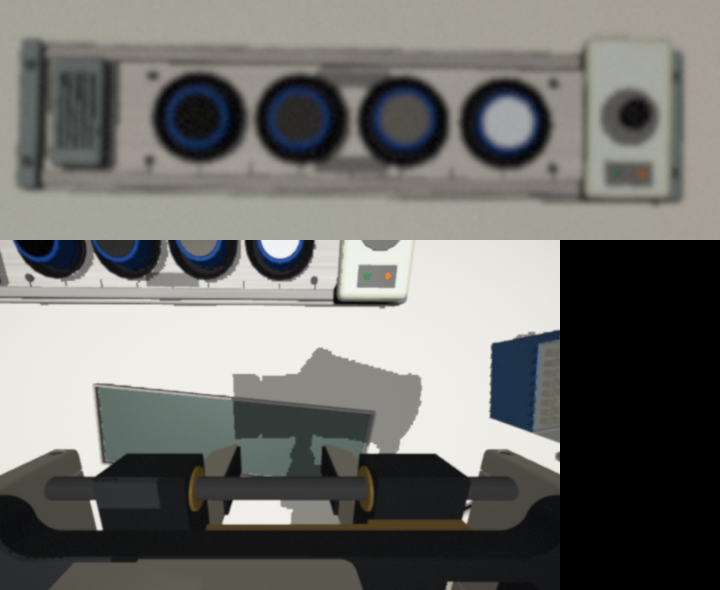

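All four pucks sit centred in their cups in the right order: black, dark grey, light grey, and white nearest the head. The knob is at about (624,−121), so I'll move over it.

Request:
arm_command(gripper=[54, 54, 54, 54, 54], dp=[[0.91, 0.42, 0], [0.91, 0.42, 0], [0.91, 0.42, 0], [0.91, 0.42, 0], [0.91, 0.42, 0]], twist=[0, 0, 0, 0, 0])

```text
time: 29.92
tool_pos: [578.3, -100.2, 122.3]
tcp_rot: [3.142, 0.0, -0.002]
contact_force: [0.3, 0.4, -0.3]
grip_width: 54.0
finger_force: 0.0
```

Request:
arm_command(gripper=[54, 54, 54, 54, 54], dp=[[0.91, 0.42, 0], [0.91, 0.42, 0], [0, 0, 0.6], [0, 0, 0], [0, 0, 0]], twist=[0, 0, 0, 0, 0])

```text
time: 30.55
tool_pos: [622.2, -120.4, 107.2]
tcp_rot: [-3.141, 0.001, -0.003]
contact_force: [0.6, -0.1, 0.2]
grip_width: 54.0
finger_force: 0.0
```

Run:
```python
from h import *
o=get_obs();w=capture('wrist');print(o['time'],o['tool_pos'].round(1),o['tcp_rot'].round(3));save('w5',w)
```

```text
30.55 [ 622.2 -120.4  107.2] [-3.141e+00  1.000e-03 -3.000e-03]
```

View pics/w5.png

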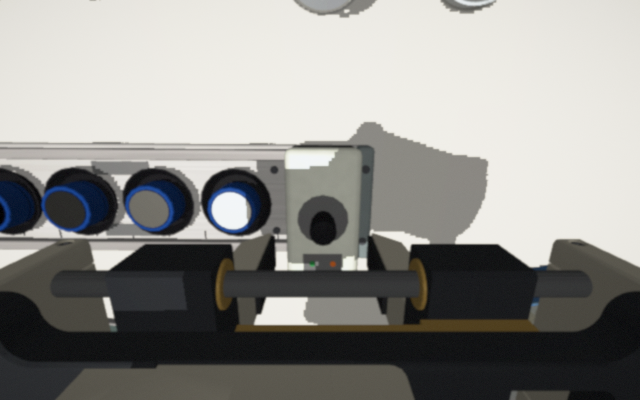

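The wrist view shows the knob at (322,226), centred between the fingers, and the white puck at (232,210). That puts them about 74 mm apart. I'll go down and grip the knob.

Request:
arm_command(gripper=[54, 54, 54, 54, 54], dp=[[0.1, 0, 0.8], [0, 0, 0.76], [0, 0, 0], [0, 0, 0], [0, 0, 0]], twist=[0, 0, 0, 0, 0])

```text
time: 31.22
tool_pos: [626.1, -121.1, 69.7]
tcp_rot: [3.141, -0.002, -0.003]
contact_force: [-0.3, 1.3, -0.6]
grip_width: 54.5
finger_force: 0.0
```

Request:
arm_command(gripper=[12, 12, 12, 12, 12], dp=[[0, 0, 0], [0, 0, 0], [0, 0, 0], [0, 0, 0], [0, 0, 0]], twist=[0, 0, 0, 0, 0])

```text
time: 31.85
tool_pos: [625.5, -121.1, 68.5]
tcp_rot: [3.141, -0.0, -0.003]
contact_force: [-0.8, -0.8, -0.1]
grip_width: 17.2
finger_force: 30.0
```

Request:
arm_command(gripper=[12, 12, 12, 12, 12], dp=[[0, -0.2, 0], [0, -0.4, 0], [0.01, -0.5, 0], [0, -0.5, 0], [0.01, -0.5, 0]], twist=[0, 0, 0, 0, 0])

```text
time: 32.48
tool_pos: [626.0, -67.3, 68.4]
tcp_rot: [3.142, 0.0, -0.003]
contact_force: [-1.0, -2.2, -0.9]
grip_width: 16.7
finger_force: 30.0
```

Request:
arm_command(gripper=[12, 12, 12, 12, 12], dp=[[0, -0.4, 0], [0.01, -0.3, 0], [0, -0.14, 0], [0, 0, 0], [0, 0, 0]], twist=[0, 0, 0, 0, 0])

```text
time: 33.1
tool_pos: [626.3, -47.0, 68.5]
tcp_rot: [-3.141, 0.001, -0.003]
contact_force: [-1.6, 3.3, 1.5]
grip_width: 17.3
finger_force: 30.0
```

Request:
arm_command(gripper=[54, 54, 54, 54, 54], dp=[[0, 0, 0], [0, 0, 0], [0, 0, 0], [0, 0, 0], [0, 0, 0]], twist=[0, 0, 0, 0, 0])

```text
time: 33.72
tool_pos: [626.6, -47.6, 68.5]
tcp_rot: [3.141, -0.0, -0.003]
contact_force: [-1.3, 0.9, 0.4]
grip_width: 53.7
finger_force: 0.0
```

Request:
arm_command(gripper=[54, 54, 54, 54, 54], dp=[[0, 0, -0.5], [0, 0, -1], [0, 0, -1], [-1, 0, 0], [-1, 0, 0]], twist=[0, 0, 0, 0, 0])

```text
time: 34.35
tool_pos: [576.4, -47.4, 132.3]
tcp_rot: [3.141, -0.002, -0.003]
contact_force: [0.6, 0.0, 0.0]
grip_width: 54.3
finger_force: 0.0
```

Request:
arm_command(gripper=[54, 54, 54, 54, 54], dp=[[-1, 0, 0], [-1, 0, 0], [-1, 0, 0], [-1, 0, 0], [-0.5, 0, 0]], twist=[0, 0, 0, 0, 0])

```text
time: 34.98
tool_pos: [463.4, -47.0, 131.8]
tcp_rot: [3.141, -0.001, -0.003]
contact_force: [0.2, 0.5, 0.2]
grip_width: 54.0
finger_force: 0.0
```

Run:
```python
from h import *
o=get_obs();T=capture('top');print(o['time'],o['tool_pos'].round(1))
cal=get_calibration('top');t=T.astype(int);b=t[...,2]-t[...,0]>18;b[200:]=0;b[:140]=0;b[:,:200]=0;b[:,440:]=0
for e,a in blobs(b,60,900): print('top p',np.round(e[0],1),np.round(e[1],1),a,ray(cal,e[0],30).round(1))
k=t.max(2)<45;k[200:]=0;k[:140]=0;k[:,:335]=0;k[:,430:]=0
for e,a in blobs(k,30,900): print('top knob',np.round(e[0],1),np.round(e[1],1),a,ray(cal,e[0],90).round(1))
v=t[165:180,330:430].min(2).mean(0);print(v.round().astype(int))
save('top3',cv2.resize(T[130:210,190:430],(720,240),interpolation=2))
```

```text
34.975 [463.4 -47.  131.8]
top p [255.4 168.7] [22.  22.8] 368.0 [624.8 155.3  30. ]
top p [289.3 169.2] [21.8 22.5] 364.5 [624.4  88.6  30. ]
top p [324.6 169.3] [22.1 22.6] 364.5 [624.9  18.9  30. ]
top knob [331.8 171. ] [12.9 19.8] 32.0 [613.9   6.6  90. ]
top knob [361.6 167. ] [8.9 9.5] 56.0 [621.9 -48.4  90. ]
[ 56  52  42  28  15  12  16  27  56  96 127 137 128  98  64  71 107 136
 153 159 155 140 124 112 105 102  94  83  71  65  63  62  62  63  65  69
  80  95 108 122 138 151 152 139 115  92  96 122 135 138 138 138 138 138
 138 138 138 138 139 138 139 139 138 138 139 139 139 139 139 139 139 139
 139 139 139 139 139 137 125  94  70  77  90  94  93  91  92 106 132 146
 148 148 149 149 149 149 149 149 149 149]
```

View pics/top3.png

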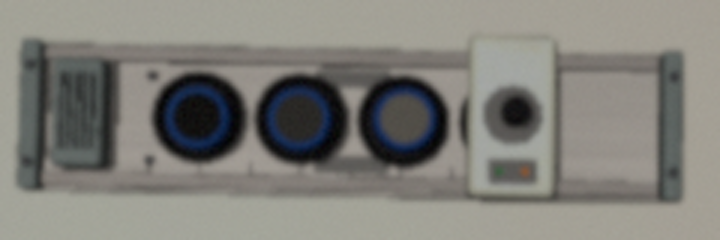

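The top view shows the head over the white cup. The knob measures y = −48.4 against the cup's −48.3, and the other three pucks are still seated. The gripper is clear, so I'll hand it in.

```bash
python3 -c "
from h import *
print(close_job())"
```

```text
the job is handed in; nothing more can be done
None
```

All four standards are seated in shade order with white nearest the head, and the reading head is centred over the white one (knob within about 0.1 mm of the cup centre in the top camera). The job was handed in at about 35 s.

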